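Bring the wheelchair wheel's valve to the top

ROBOT

A 7-joint arm with a two-finger parallel gripper is mounted at the origin on the work surface. World frame = base frame: x ahead of the robot, y to its left, z up, the work surface at z = 0. Lengths are in m, angles in rad, forces in N, time in s.
With the tool pointing down it reaches from about 0.35 to 0.9 m from the base axis. Payload 19.9 kg.
Tool frame: the origin (TCP) lies at the very end of the fingers, on their centre line; the grasp point (between the pads) lies 19 mm behind it (r.grip_point_offset is the distance from the TCP to the grasp point, in m); z points along the fingers, y is the line along which they close (so a half turn about z gives the same grasp; the last joint's range is limited). The gripper opens to 94 mm and grips with 3 to 60 N. Pads are 16 mm wide; open, the fingers measure 119 mm over their backs; the gripper's body (75 mm by 177 mm) begins 78 mm behind the grasp point.
Start: joints at [-1.361, 0.417, -0.01, 1.614, 0.005, 1.111, -0.053], TCP at [0.156, 0.605, 0.205] pointing down, gripper open.
Joint ranges: [-2.81, 2.81], [-0.39, 2.02], [-1.27, 1.25], [0.06, 2.57], [-1.19, 4.33], [0.19, 2], [-2.82, 2.82]. Speed limits (rad/s): [1.89, 1.89, 2.39, 2.39, 3.01, 3.01, 3.01].

INTERFACE

Orientations are given as [roll, pitch, yaw] about the fixed x, y, z axes, in that order (R = Rz(yaw) Ry(pitch) Rx(roll)).
In Python, from station import monitor, camera, close_job, r gives the robot as it stands. The module is installed in compiled form; this text tells all that it offers.
- The arm moves only by the shell command python3 -m handwheel 'ROWS' [FORCE]. ROWS is JSON, one flat list of numbers, 5 for each row, row after row: the closure in counts, from 0 (fully open) to 255 (shut), then the shift along the world's x, y, z in cm, then the turn about the world's z in rad. A call has 1 to 20 rows; each row is the pose to reach, as a shift and turn from the pose commanded when the call began; what a row does not reach only later rows make up. A row lasts 1/10 s, in which the tool goes at most 50 mm and 8.59 degrees, less where a joint would pass 70% of its speed; a pose out of reach is approached as far as the arm can. A call with a gripper value outside its range is refused whole. The fingers move at their own pace and stop on an object; FORCE is the grip in N (left out, the last holds). Time passes only in rows, so rows that repeat a pose let the fingers close. It gives the time, the measured TCP pose, the force, the opening and the grip force at its end, in the units of the state.
- monitor.sense(): the state, without advancing time (a new reading comes with each control period).
- camera(name): name is "scene" or "top" or "wrist"; returns a dict with "image" (384x512x3 uint8, red, green, blue), "mtx" (3x3 intrinsics, pixels), "extrinsics" (4x4, takes a point from camera to world coordinates). Camera axes: x right, y up, looking along -z (the intrinsics and any distortion apply to the point x, -y, -z); pixel columns grow to the right and rows downward; lengths in m; the calibration is good to about 2 mm. A picture is of the moment at which its call begins. There is no depth.
- close_job(): hands the job in; it is judged then, once.
The state is a dict: "clock": time; "qpos": joint angles; "joint_vel": joint speeds; "tau": joint torques, N m; "tool_pos": TCP position; "eef_rot": TCP orientation; "ft_force": force on the tool from outside, world axes, zero at the start; "moment": the same for the moment, N m; "width": finger opening in m; "grasp_force": force on a finger pad.
Only numpy, scipy, OpenCV 4.12 (cv2) and the standard library are available. Lean on these libraries where they do the work, as an engineer would, in place of code of your own. Each camera call takes 0.05 s, during which the arm holds its last target. There are 200 camera calls.

TASK

The hire wheelchair's wheel on the service stand has to be made ready for the pump: push its yellow spokes with a fingertip to turn it until the red-capped valve is straight up, at the very top of the leaning wheel and in line with the stand's red pointer, and leave it standing still. Turn it in steps, at least two: push a spoke a good way round, take the finger clear out of the wheel while the valve is still well short of the top, then go in and push again. Keep off the tyre and the valve, and leave the bottle, cup and box where they are.

Things in the scene. Friction and masses are not known exactly. Their poses are not given: they have to be found in the camera images.
- cradle: Leaning frame of the blue stand that carries the wheel; fixed, yawed at most 20 deg. Origin: wheel centre on the axle, midway through the tyre, 145 mm above the counter. The wheel leans back 40 deg from the horizontal, facing up and towards the robot. x: up the slope in the wheel's plane, axle to red pointer; y: left as seen from the robot; z: out of the wheel's front along the axle.
- pointer (a point): Tip of the red pointer, a flat diamond at the top of the wheel, 158 mm from the axle along cradle x, at cradle z 12 to 18 mm. The blue arm that carries it stands at cradle x 178 to 192 mm. Behind the wheel a blue bar 50 mm wide runs along x, its front at cradle z = -44 mm.
- wheel (a joint): Wheel angle about cradle z, rad. 0 or +-2 pi: valve at the very top. Positive is counter-clockwise seen from the front (from the top the valve moves to +y). It may be turned either way, starts at 1.9 to 4.4, limits -9.4 and 15.7. Balanced, with bearing friction of about 0.2 N m (3 N at mid-spoke): it stays where it is left and does not coast.
- spoke (a point): Front of one spoke, 70 mm from the axle. Five alike straight yellow spokes, 14 mm wide, at cradle z 7 to 21 mm, run from hub to rim at angles joint + 0.628 + k * 1.257 rad (k = 0..4; this one k = 0), measured from cradle x towards y. The gaps between them are open through the wheel, from 24 to 114 mm from the axle (inside of the aluminium rim, which spans cradle z -15 to 15 mm).
- hub (a point): Front of the axle nut (18 mm across), on the axle at cradle z = 40 mm. The yellow hub behind it is 48 mm across and stands out to cradle z = 32 mm.
- valve: Brass valve stem with a red cap, on the wheel, midway between two spokes, pointing from the rim in towards the hub. It reaches from 81 mm to 115 mm from the axle, 12 mm across, centred at cradle z = 8 mm. Origin: the middle of the stem, 98 mm from the axle. Delicate: not to be touched.
- tyre: Grey tyre of the wheel: outer radius 150 mm, inner radius 122 mm, 36 mm wide (cradle z -18 to 18 mm). Origin on the axle at its back face. Not to be touched.
- spray: White closed bottle, 64 mm across, 170 mm tall, loose on the counter beside the stand; origin at the centre of its underside. Leave alone.
- nutcup: Orange cup, 80 mm across, 70 mm tall, loose on the counter beside the stand; origin at the centre of its underside. Leave alone.
- glovebox: Green closed box, 80 x 100 x 50 mm, loose on the counter to the right of the stand; origin at the centre of its underside. Leave alone.

How it is judged:
By the outcome, as a careful person would: the job done as asked, in the order asked, and still so for the second after the job is handed in, with the robot touching nothing.
It also fails if it takes over 64 s, if anything falls off the work surface, if the arm or the gripper's body presses on something with over 40 N, if the wrist force passes 120 N, or if a joint passes its speed limit or range.

## Working session

There is one attempt and no reset: what is moved stays moved. The work goes in short steps, Python scripts to look and compute and a shell command to move; the robot and the scene stay as the last step left them, time stands still between calls to the robot, and variables do not carry over. Pictures are saved under pics/ and viewed, at most 10 in all, crops included, and the job is handed in when it is done.

```bash
mkdir -p pics
python3 - <<'E'
from station import monitor,camera
import cv2,numpy as np
s=monitor.sense(); print({k:np.round(v,3).tolist() for k,v in s.items()})
ims=[]
for n in("scene","top"):
    c=camera(n); cv2.imwrite(f"pics/{n}0.png",c["image"][...,::-1]); np.savez(f"{n}0.npz",**c)
    print(n,np.round(c["mtx"],1).tolist(),np.round(c["extrinsics"],3).tolist(),[k for k in c])
E
```

```text
{'clock': 0.0, 'qpos': [-1.36, 0.418, -0.01, 1.614, 0.005, 1.111, -0.053], 'joint_vel': [-0.001, 0.001, 0.0, -0.003, 0.001, -0.001, -0.002], 'tau': [-0.001, -85.128, 0.638, -42.597, -0.049, 0.019, 0.0], 'tool_pos': [0.156, 0.605, 0.205], 'eef_rot': [-3.14, 0.0, 2.89], 'ft_force': [-0.117, -0.507, -0.036], 'moment': [-0.066, 0.013, 0.018], 'grasp_force': 0.0, 'width': 0.094}
scene [[471.8, 0.0, 251.1], [0.0, 471.8, 193.0], [0.0, 0.0, 1.0]] [[-0.499, -0.579, 0.645, 1.357], [0.866, -0.33, 0.375, 0.488], [-0.004, 0.745, 0.667, 0.952], [0.0, 0.0, 0.0, 1.0]] ['image', 'mtx', 'extrinsics']
top [[361.5, 0.0, 261.4], [0.0, 361.5, 191.0], [0.0, 0.0, 1.0]] [[0.028, 0.986, -0.162, 0.412], [-1.0, 0.029, 0.004, 0.027], [0.008, 0.162, 0.987, 1.117], [0.0, 0.0, 0.0, 1.0]] ['image', 'mtx', 'extrinsics']
```

View pics/scene0.png

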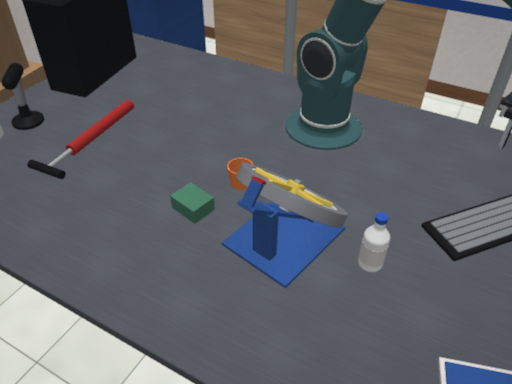

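View pics/top0.png

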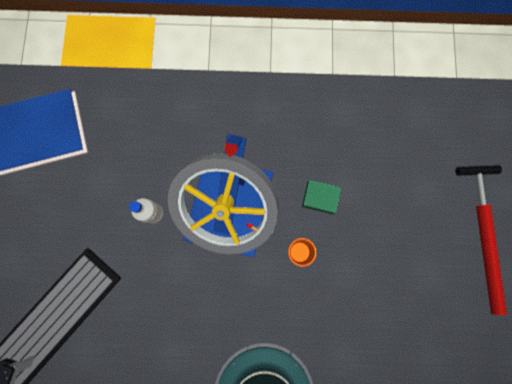

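The top view shows the wheel centred at about (223,207), the red pointer at (231,150), and the red valve cap at lower right (250,226). The bottle is on the left at (147,210), the cup at (302,252) and the box at (322,197). Next I'll zoom in.

Run:
```python
import cv2,numpy as np
for n,(x0,y0,x1,y1) in dict(top=(160,125,290,265),).items():
    im=np.load(n+"0.npz")["image"]
    cv2.imwrite(f"pics/{n}crop.png",cv2.resize(im[y0:y1,x0:x1,::-1],None,fx=4,fy=4,interpolation=cv2.INTER_CUBIC))
    h=cv2.cvtColor(im,cv2.COLOR_RGB2HSV); 
    red=((h[...,0]<8)|(h[...,0]>172))&(h[...,1]>150)&(h[...,2]>90); m=np.zeros_like(red);m[y0:y1,x0:x1]=1; red&=m
    k,l,st,ce=cv2.connectedComponentsWithStats(red.astype(np.uint8))
    for i in range(1,k): print("red",st[i],ce[i].round(1))
    ye=(h[...,0]>18)&(h[...,0]<32)&(h[...,1]>140)&(h[...,2]>110)&m
    print("yellow",ye.sum(),np.argwhere(ye).mean(0)[::-1])
```

```text
red [225 143  13  14 125] [230.2 149. ]
red [247 224   5   4  15] [249.3 225.5]
yellow 1110 [222.07387387 207.41351351]
```

View pics/topcrop.png

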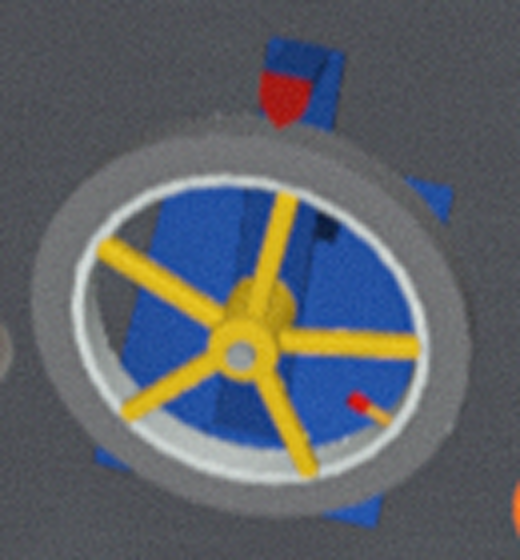

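The crop shows the nut at about (219.5,213.5) and the pointer tip at about (230,156.7) in full-image pixels. The spokes are clear, and the valve cap points inward at lower right.

```bash
cat > h.py <<'E'
import cv2,numpy as np
from scipy.optimize import least_squares
T=np.radians(40)
def axes(psi):
    e=np.array([np.cos(psi),np.sin(psi),0]); k=np.array([0,0,1.])
    return np.c_[e*np.cos(T)+k*np.sin(T),np.cross(k,e),-e*np.sin(T)+k*np.cos(T)]  # cols x,y,z
def rays(c,uv):
    uv=np.atleast_2d(uv).astype(float);M=c["mtx"];E=c["extrinsics"]
    d=np.c_[(uv-M[:2,2])/[M[0,0],M[1,1]],np.ones(len(uv))]*[1,-1,-1]
    return E[:3,3],d@E[:3,:3].T
def proj(c,P):
    E=c["extrinsics"];p=(np.atleast_2d(P)-E[:3,3])@E[:3,:3]*[1,-1,-1];p=p@c["mtx"].T
    return p[:,:2]/p[:,2:]
def cr(c,uv,C,R,z):      # pixel -> cradle xy on plane z
    o,d=rays(c,uv);o=(o-C)@R;d=d@R;s=(z-o[2])/d[:,2];return (o+s[:,None]*d)[:,:2]
def wheel(c,C,R):        # joint angle mod 72deg from spokes, valve angle
    h=cv2.cvtColor(c["image"],cv2.COLOR_RGB2HSV);H,S,V=cv2.split(h)
    ye=(H>18)&(H<32)&(S>140)&(V>110)
    p=cr(c,np.argwhere(ye)[:,::-1],C,R,.021);r=np.hypot(*p.T);p=p[(r>.045)&(r<.108)]
    a=np.arctan2(p[:,1],p[:,0]);ph=np.angle(np.exp(5j*(a-np.pi/5)).mean())/5
    red=((H<8)|(H>172))&(S>140)&(V>80)
    q=cr(c,np.argwhere(red)[:,::-1],C,R,.008);q=q[(np.hypot(*q.T)<.112)]
    v=np.arctan2(*np.median(q,0)[::-1]) if len(q) else np.nan
    j=ph+np.round((v-ph)/(2*np.pi/5))*2*np.pi/5
    return j,v,len(q),len(p)
def dw(R,v): return v@R.T
E
python3 - <<'E'
from h import *
c=np.load("top0.npz");C0=np.array([.45,.1,.145])
obs=np.array([[219.4,213.4],[229.9,156.7]])
f=lambda p:(proj(c,np.array([p[0],p[1],.145])+np.array([[0,0,.040],[.158,0,.015]])@axes(p[2]).T)-obs).ravel()
s=least_squares(f,[.5,.1,0]);print(s.x,f(s.x))
C=np.array([*s.x[:2],.145]);R=axes(s.x[2]);np.savez("pose.npz",C=C,R=R)
print(wheel(c,C,R))
sc=np.load("scene0.npz");print(proj(sc,C+np.array([[0,0,.04],[.158,0,.015]])@R.T), wheel(sc,C,R))
print(cr(c,[[147,207],[302,252],[322,197]],[0,0,0],np.eye(3),.1))
E
```

```text
[ 0.52796712  0.12571511 -0.21120418] [-0.12478392  0.50948749  0.11760621 -0.49062449]
(np.float64(-1.9825545986768822), np.float64(-1.9993826272513116), 15, 599)
[[298.31114869 179.63889346]
 [263.47306721 180.95182504]] (np.float64(0.06966148824640112), np.float64(-0.2709999091026662), 1, 323)
[[ 0.52378666  0.3440682 ]
 [ 0.41082632 -0.0947332 ]
 [ 0.56678256 -0.15016536]]
```

Run:
```python
from h import *
im=np.load("scene0.npz")["image"]
cv2.imwrite("pics/scenecrop.png",cv2.resize(im[150:270,215:360,::-1],None,fx=5,fy=5,interpolation=cv2.INTER_CUBIC))
```

```text
(no output)
```

View pics/scenecrop.png

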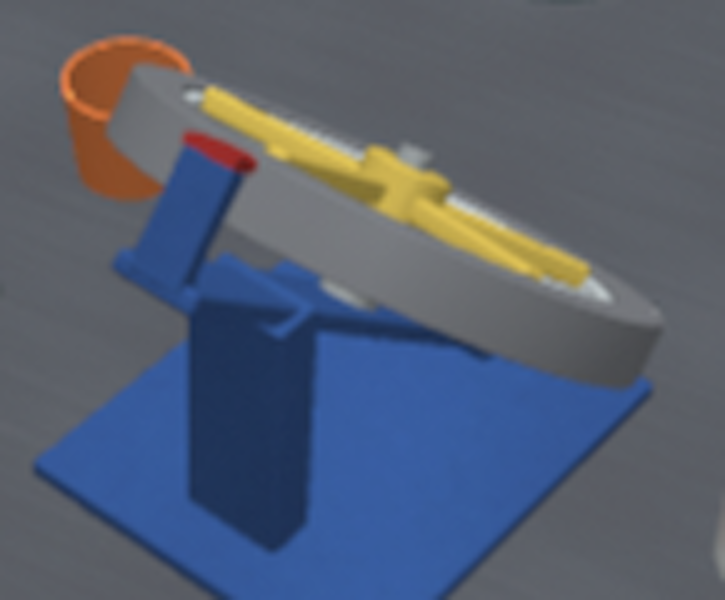

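The independent scene view agrees: the predicted nut lands within 1 px. The wheel joint is about 4.30 rad and the yaw about −0.21 rad. I'll plan push 1, a top spoke from −0.10 to +0.9 rad.

```bash
cat >> h.py <<'E'
ZT=-.004
def tip(phi,C,R,gap=0,rho=.07):  # TCP world for finger pushing (+) the spoke at phi, with clearance gap
    u=np.array([np.cos(phi),np.sin(phi)]);n=np.array([-u[1],u[0]])
    zm=.014-ZT; hx=.008/np.cos(T)+.007*np.tan(T); hy=.0125
    c=rho*u-(.007+hx*abs(n[0])+hy*abs(n[1])+gap)*n
    return C+R@[c[0]-zm*np.tan(T),c[1],ZT]
def rel(P): 
    from station import monitor
    return np.round((P-monitor.sense()["tool_pos"])*100,1).tolist()
E
python3 - <<'E'
from h import *
d=np.load("pose.npz");C,R=d["C"],d["R"]
t=tip(-.097,C,R,.012);print("enter",t,rel(t))
for a in np.arange(-.1,1.0,.1): print(round(a,2),rel(tip(a,C,R)))
print("out",rel(tip(.9,C,R,.015)))
E
```

```text
enter [0.56064652 0.07816198 0.17495523] [40.5, -52.7, -3.0]
-0.1 [40.8, -51.6, -2.9]
0.0 [41.2, -50.8, -2.8]
0.1 [41.4, -50.3, -2.7]
0.2 [41.7, -49.7, -2.6]
0.3 [41.8, -49.1, -2.5]
0.4 [42.0, -48.5, -2.5]
0.5 [42.1, -47.9, -2.5]
0.6 [42.2, -47.2, -2.6]
0.7 [42.2, -46.5, -2.7]
0.8 [42.1, -45.8, -2.9]
0.9 [42.0, -45.1, -3.1]
out [42.7, -46.2, -2.3]
```

```bash
python3 -m handwheel '[255,0,0,5,0, 255,0,0,10,0, 255,3,-4,15,0.02, 255,6,-8,17,0.04, 255,9,-12,17,0.04, 255,12,-16,17,0.04, 255,15,-20,17,0.04, 255,18,-24,17,0.04, 255,21,-28,17,0.04, 255,24,-32,17,0.04, 255,27,-36,17,0.04, 255,30,-40,17,0.04, 255,33,-44,17,0.04, 255,37,-48,17,0.04, 255,40.5,-52.7,17,0.04, 255,40.5,-52.7,17,0.04, 255,40.5,-52.7,17,0.04, 255,40.5,-52.7,17,0.04, 255,40.5,-52.7,17,0.04]'
python3 - <<'E'
from h import *
from station import camera
d=np.load("pose.npz");C,R=d["C"],d["R"]
print("enter",rel(tip(-.097,C,R,.012)))
c=camera("wrist");cv2.imwrite("pics/w1.png",c["image"][...,::-1]);np.savez("w1.npz",**c)
print(wheel(c,C,R),proj(c,C+np.array([[0,0,.04],[.158,0,.015]])@R.T),proj(c,tip(-.097,C,R,.012)))
E
```

```text
clock: 2.0
tool_pos: [0.5602, 0.0794, 0.3753]
eef_rot: [3.141, -0.0, 2.931]
ft_force: [-0.1, 0.6, 0.6]
width: 0.0005
grasp_force: 0.0
enter [0.0, -0.1, -20.0]
(np.float64(-1.8364165173400955), np.float64(-1.9707501552622602), 83, 1) [[294.40267689 113.96352004]
 [299.77251699 262.99509794]] [[257.9618255  175.12322264]]
```

View pics/w1.png

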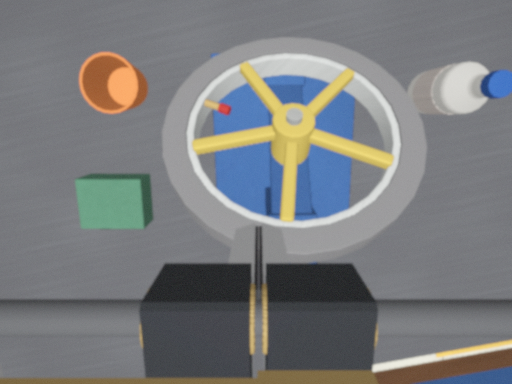

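The wrist view confirms the pose: the nut is at (294,115), against a predicted (294,114). The valve cap is at (224,109), and the gap I want is clear. Descend and look at the force.

```bash
python3 -m handwheel '[255,0,-0.1,-4,0, 255,0,-0.1,-8,0, 255,0,-0.1,-12,0, 255,0,-0.1,-15,0, 255,0,-0.1,-17,0, 255,0,-0.1,-18.5,0, 255,0,-0.1,-20,0, 255,0,-0.1,-20,0]'
python3 - <<'E'
from h import *
from station import camera
d=np.load("pose.npz");C,R=d["C"],d["R"]
for a in (-.1,0,.2,.4,.6,.8,.9): print(a,rel(tip(a,C,R)))
print("out",rel(tip(.9,C,R,.015)))
c=camera("top");print(wheel(c,C,R))
w=np.load("w1.npz")["image"];print(cv2.cvtColor(w,cv2.COLOR_RGB2HSV)[[190,147,85,143]  ,[290,350,330,235]])
E
```

```text
clock: 2.85
tool_pos: [0.5594, 0.0783, 0.174]
eef_rot: [-3.141, -0.002, 2.932]
ft_force: [0.5, 0.7, 0.5]
width: 0.0004
grasp_force: 0.0
-0.1 [0.4, 1.1, 0.2]
0 [0.8, 1.9, 0.3]
0.2 [1.3, 3.0, 0.5]
0.4 [1.6, 4.2, 0.6]
0.6 [1.8, 5.5, 0.5]
0.8 [1.8, 6.9, 0.2]
0.9 [1.6, 7.6, 0.0]
out [2.3, 6.5, 0.8]
(np.float64(nan), nan, 0, 36)
[[ 25 127 227]
 [ 24 126 231]
 [ 24 119 214]
 [ 24 135 214]]
```

In the gap without contact. Push.

```bash
sed -i 's/(S>140)&(V>110)/(S>95)\&(V>90)/' h.py; python3 -m handwheel '[255,0.3,0.7,0.1,0, 255,0.5,1.3,0.2,0, 255,0.8,1.9,0.3,0, 255,1.1,2.5,0.4,0, 255,1.3,3,0.5,0, 255,1.5,3.6,0.6,0, 255,1.6,4.2,0.6,0, 255,1.7,4.9,0.6,0, 255,1.8,5.5,0.5,0, 255,1.8,6.2,0.4,0, 255,1.8,6.9,0.2,0, 255,1.6,7.6,0,0, 255,1.6,7.6,0,0]'
python3 - <<'E'
from h import *
from station import camera
d=np.load("pose.npz");C,R=d["C"],d["R"]
for n in("top","wrist"): c=camera(n);print(n,wheel(c,C,R))
print("out",rel(tip(.9,C,R,.012)))
E
```

```text
clock: 4.2
tool_pos: [0.5763, 0.1551, 0.1751]
eef_rot: [3.141, -0.0, 2.931]
ft_force: [-0.4, 0.1, -0.2]
width: 0.0004
grasp_force: 0.0
top (np.float64(-0.9512131735905329), np.float64(-1.0026359340122977), 15, 273)
wrist (np.float64(-0.9965565826068519), np.float64(-0.9923605268698363), 619, 14977)
out [0.5, -0.9, 0.5]
```

Valve is at about −0.99. Back off and lift straight out, then look again.

```bash
python3 -m handwheel '[255,0.3,-0.5,0.3,0, 255,0.5,-0.9,0.5,0, 255,0.5,-0.9,3,0, 255,0.5,-0.9,7,0, 255,0.5,-0.9,11,0, 255,0.5,-0.9,15,0, 255,0.5,-0.9,18,0, 255,0.5,-0.9,18,0, 255,0.5,-0.9,18,0]'
python3 - <<'E'
from h import *
from station import camera
d=np.load("pose.npz");C,R=d["C"],d["R"]
J=[]
for n in("top","wrist"): c=camera(n);w=wheel(c,C,R);J.append(w[0]);print(n,w)
j=np.mean(J);p=j-.628
print("enter",p,rel(tip(p,C,R,.012)), R.T@(tip(p,C,R,.012)-C))
cv2.imwrite("pics/w2.png",c["image"][...,::-1])
E
```

```text
clock: 5.2
tool_pos: [0.582, 0.1438, 0.3557]
eef_rot: [3.141, 0.001, 2.929]
ft_force: [1.0, -0.6, -0.6]
width: 0.0007
grasp_force: 0.0
top (np.float64(-0.9465788318072842), np.float64(-1.0026359340122977), 15, 323)
wrist (np.float64(-0.9865541557736569), np.float64(-0.9992514570847002), 118, 3970)
enter -1.5945664937904707 [-10.5, -7.8, -24.6] [-0.05236693 -0.06913386 -0.004     ]
```

View pics/w2.png

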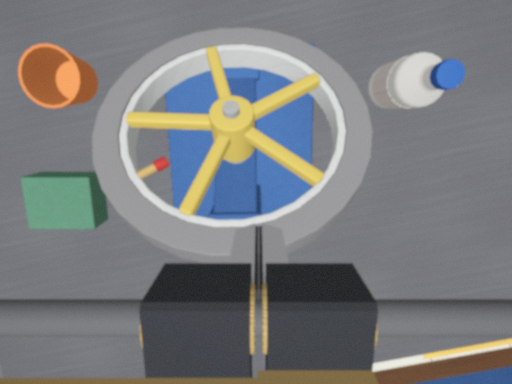

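Valve is at (162,163), on the right side. The spoke to push is at (165,121), pointing right, and the gap below it is free. Move over it, descend, and start the second push.

```bash
python3 -m handwheel '[255,-3,-2.5,0,0, 255,-7,-5,0,0, 255,-10.3,-7.5,0,0, 255,-10.3,-7.5,0,0, 255,-10.3,-7.5,-4,0, 255,-10.3,-7.5,-8,0, 255,-10.3,-7.5,-12,0, 255,-10.3,-7.5,-16,0, 255,-10.3,-7.5,-19,0, 255,-10.3,-7.5,-21,0, 255,-10.3,-7.5,-23,0, 255,-10.3,-7.5,-24.5,0, 255,-10.3,-7.5,-24.5,0]'
python3 - <<'E'
from h import *
from station import camera
d=np.load("pose.npz");C,R=d["C"],d["R"]
for a in (-1.61,-1.5,-1.4,-1.3,-1.2,-1.1,-1,-.9,-.8,-.75,-.7,-.63): print(a,rel(tip(a,C,R,rho=.068)))
print("wrist",wheel(camera("wrist"),C,R))
E
```

```text
clock: 6.6
tool_pos: [0.4773, 0.0689, 0.1082]
eef_rot: [-3.139, -0.003, 2.93]
ft_force: [-1.2, -0.4, 0.2]
width: 0.0004
grasp_force: 0.0
-1.61 [0.8, -0.3, 0.7]
-1.5 [1.3, -0.6, 1.2]
-1.4 [1.7, -0.9, 1.6]
-1.3 [2.1, -1.1, 2.0]
-1.2 [2.6, -1.3, 2.4]
-1.1 [3.2, -1.4, 2.8]
-1 [3.7, -1.4, 3.3]
-0.9 [4.3, -1.3, 3.7]
-0.8 [4.8, -1.2, 4.2]
-0.75 [5.1, -1.1, 4.4]
-0.7 [5.4, -1.0, 4.6]
-0.63 [5.8, -0.8, 4.9]
wrist (np.float64(nan), nan, 0, 6330)
```

```bash
python3 -m handwheel '[255,0.8,-0.3,0.7,0, 255,1.3,-0.6,1.2,0, 255,1.7,-0.9,1.6,0, 255,2.1,-1.1,2,0, 255,2.6,-1.3,2.4,0, 255,3.2,-1.4,2.8,0, 255,3.7,-1.4,3.3,0, 255,4.3,-1.3,3.7,0, 255,4.8,-1.2,4.2,0, 255,4.8,-1.2,4.2,0, 255,4.8,-1.2,4.2,0]'
python3 - <<'E'
from h import *
from station import camera
d=np.load("pose.npz");C,R=d["C"],d["R"]
for n in("top","wrist"): c=camera(n);print(n,wheel(c,C,R))
for a in (-.8,-.75,-.7,-.63): print(a,rel(tip(a,C,R,rho=.068)))
E
```

```text
clock: 7.75
tool_pos: [0.5272, 0.0571, 0.1527]
eef_rot: [3.142, 0.001, 2.929]
ft_force: [0.8, -0.8, -0.4]
width: 0.0004
grasp_force: 0.0
top (np.float64(nan), nan, 0, 149)
wrist (np.float64(-0.10718288923962271), np.float64(-0.12948194296002397), 349, 11165)
-0.8 [-0.1, -0.0, -0.2]
-0.75 [0.2, 0.1, -0.0]
-0.7 [0.5, 0.2, 0.2]
-0.63 [0.9, 0.4, 0.5]
```

```bash
python3 -m handwheel '[255,0.2,0.1,0.2,0, 255,0.4,0.2,0.35,0, 255,0.4,0.2,0.35,0, 255,0.4,0.2,0.35,0, 255,0.4,0.2,0.35,0]'
python3 - <<'E'
from h import *
from station import camera
d=np.load("pose.npz");C,R=d["C"],d["R"]
c=camera("wrist");print(wheel(c,C,R));cv2.imwrite("pics/w3.png",c["image"][...,::-1])
H,S,V=cv2.split(cv2.cvtColor(c["image"],cv2.COLOR_RGB2HSV));k,l,st,ce=cv2.connectedComponentsWithStats((((H<8)|(H>172))&(S>140)&(V>80)).astype(np.uint8))
print([(st[i].tolist(),ce[i].round(1).tolist()) for i in range(1,k) if st[i][4]>30])
print(proj(c,C+np.array([[0,0,.04],[.158,0,.015],[.081,0,.008]])@R.T))
E
```

```text
clock: 8.35
tool_pos: [0.5308, 0.0593, 0.156]
eef_rot: [3.142, 0.0, 2.93]
ft_force: [-1.6, -1.2, 0.8]
width: 0.0006
grasp_force: 0.5
(np.float64(-0.05843068265442667), np.float64(-0.07949281703785367), 632, 11531)
[([375, 359, 28, 25, 632], [388.5, 371.3])]
[[394.95595354 168.65111735]
 [451.78513304 608.8164661 ]
 [401.36095688 357.32848882]]
```

View pics/w3.png

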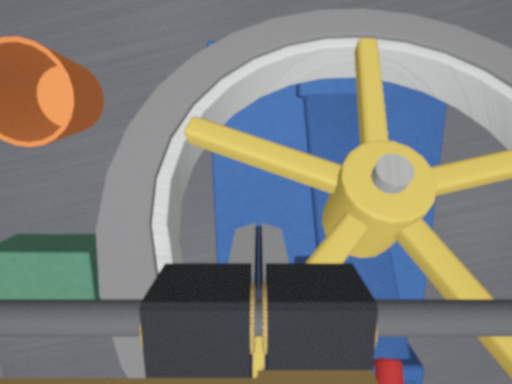

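Valve cap at (388,371) is slightly short, by about 0.07 rad. Push a little more, then retract for a clean measurement.

```bash
python3 -m handwheel '[255,0.15,0.05,0.1,0, 255,0.25,0.1,0.2,0, 255,0.25,0.1,0.2,0, 255,0.25,0.1,0.2,0, 255,0,-0.3,0,0, 255,-0.4,-0.6,-0.3,0, 255,-0.4,-0.6,2,0, 255,-0.4,-0.6,6,0, 255,-0.4,-0.6,10,0, 255,-0.4,-0.6,15,0, 255,-2,-5,19,0, 255,-2,-10,19,0, 255,-2,-15,19,0, 255,-2,-20,19,0, 255,-2,-20,19,0, 255,-2,-20,19,0]'
python3 - <<'E'
from h import *
from station import camera
d=np.load("pose.npz");C,R=d["C"],d["R"]
for n in("top","wrist"):
    c=camera(n);print(n,wheel(c,C,R));np.savez(n+"4.npz",**c)
    if n=="top":cv2.imwrite("pics/t4.png",cv2.resize(c["image"][125:265,160:290,::-1],None,fx=4,fy=4,interpolation=cv2.INTER_CUBIC))
print(proj(c,C+np.array([[0,0,.04],[.158,0,.015],[.081,0,.008]])@R.T))
E
```

```text
clock: 10.0
tool_pos: [0.5102, -0.1426, 0.3458]
eef_rot: [-3.141, 0.0, 2.926]
ft_force: [0.3, 0.8, 0.3]
width: 0.0003
grasp_force: 0.0
top (np.float64(-0.034604806889457156), np.float64(-0.04614614134552635), 15, 664)
wrist (np.float64(nan), nan, 0, 2873)
[[521.72522398 115.91262196]
 [564.51360735 279.56327571]
 [527.44931752 202.42364032]]
```

View pics/t4.png

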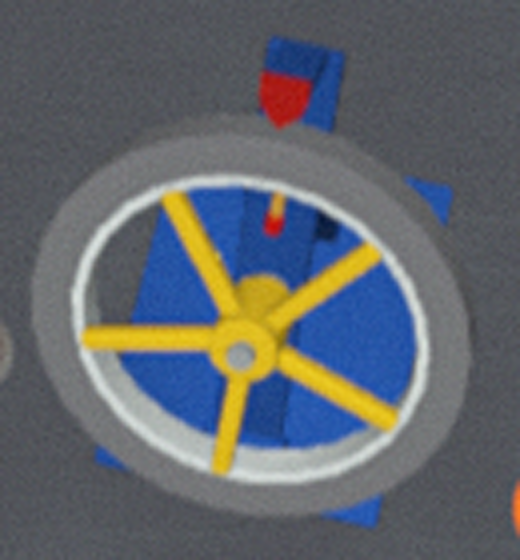

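Valve cap at crop (273,222) is nearly in line with the pointer tip (281,128) and the hub, and the finger is clear. For a finer angle I'll take one close wrist view with pointer and valve both visible.

```bash
python3 -m handwheel '[255,4,4,1.5,0, 255,7,8,1.5,0, 255,9,12,1.5,0, 255,11,15,1.5,0, 255,11,15,1.5,0, 255,11,15,1.5,0, 255,11,15,1.5,0]'
python3 - <<'E'
from h import *
from station import camera
d=np.load("pose.npz");C,R=d["C"],d["R"]
c=camera("wrist");np.savez("w5.npz",**c);print(wheel(c,C,R))
print(proj(c,C+np.array([[0,0,.04],[.158,0,.015],[.081,0,.008]])@R.T))
cv2.imwrite("pics/w5.png",c["image"][...,::-1])
E
```

```text
clock: 10.8
tool_pos: [0.6203, 0.0094, 0.361]
eef_rot: [-3.142, 0.0, 2.93]
ft_force: [-0.0, -0.2, -0.4]
width: 0.0003
grasp_force: 0.0
(np.float64(-0.026039175089895866), np.float64(-0.03755277079922916), 110, 4532)
[[353.7206376   37.93950014]
 [369.47063791 190.76725845]
 [355.84016283 123.66170222]]
```

View pics/w5.png

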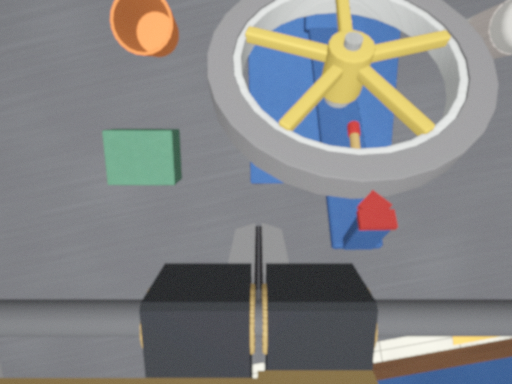

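Nut at (353,40), valve cap at (353,128), pointer tip at (373,191), against a predicted tip at (369.5,191), so the yaw needs refining.

Run:
```python
from h import *
w=dict(np.load("w5.npz"));t=dict(np.load("top4.npz"))
H,S,V=cv2.split(cv2.cvtColor(w["image"],cv2.COLOR_RGB2HSV));red=((H<8)|(H>172))&(S>140)&(V>80)
P=np.argwhere(red[180:240,340:410])+[180,340];top=P[P[:,0]<=P[:,0].min()+2];print("tip",top.mean(0)[::-1],P[:,0].min())
g=(S[25:55,335:375]<70);k,l,st,ce=cv2.connectedComponentsWithStats(g.astype(np.uint8));print([(st[i][4],(ce[i]+[335,25]).round(1)) for i in range(1,k) if st[i][4]>60])
tipw=[top.mean(0)[1],P[:,0].min()]
for nut in([353,40],):
  for wt in(0.,1.):
    pts=np.array([[0,0,.04],[.158,0,.015]])
    f=lambda p:np.r_[(proj(w,np.array([p[0],p[1],.145])+pts@axes(p[2]).T)-[nut,tipw]).ravel(),wt*(proj(t,np.array([p[0],p[1],.145])+pts@axes(p[2]).T)-[[219.4,213.4],[229.9,156.7]]).ravel()]
    s=least_squares(f,[.53,.12,-.2]);C=np.array([*s.x[:2],.145]);R=axes(s.x[2])
    print(wt,s.x,f(s.x).round(1),wheel(w,C,R),wheel(t,C,R))
np.savez("pose2.npz",C=C,R=R)
```

```text
tip [373.         193.26666667] 192
[(np.int32(349), array([354.3,  39.6]))]
0.0 [ 0.52944131  0.12547802 -0.18363419] [-0.  -0.4  0.   0.4  0.   0.  -0.  -0. ] (np.float64(-0.05879183841441353), np.float64(-0.05427621280390838), 110, 4518) (np.float64(-0.06309038958476651), np.float64(-0.06551662651006325), 15, 659)
1.0 [ 0.52926897  0.12550566 -0.18668229] [ 0.1 -0.6 -0.4  0.2  0.2  0.1 -0.9 -1.3] (np.float64(-0.05522682998767807), np.float64(-0.05245567894300024), 110, 4510) (np.float64(-0.0603474115929424), np.float64(-0.06337568776114133), 15, 658)
```

All estimates agree on about −0.057 rad. Go back in for a third small push of about 4 mm.

```bash
python3 -m handwheel '[255,-4,2,0,0, 255,-7,3.5,0,0, 255,-9.3,4.4,0,0, 255,-9.3,4.4,0,0, 255,-9.3,4.4,-4,0, 255,-9.3,4.4,-8,0, 255,-9.3,4.4,-12,0, 255,-9.3,4.4,-16,0, 255,-9.3,4.4,-19,0, 255,-9.3,4.4,-20.8,0, 255,-9.3,4.4,-20.8,0, 255,-9.3,4.4,-20.8,0, 255,-9.3,4.4,-20.8,0]'
python3 - <<'E'
from h import *
from station import camera
d=np.load("pose2.npz");C,R=d["C"],d["R"]
print(rel(np.array([.5333,.0603,.158])),rel(np.array([.5364,.0617,.1603])),wheel(camera("wrist"),C,R))
E
```

```text
clock: 12.15
tool_pos: [0.5285, 0.0531, 0.1543]
eef_rot: [3.141, 0.002, 2.929]
ft_force: [-0.5, 0.1, 0.9]
width: 0.0002
grasp_force: 0.0
[0.5, 0.7, 0.4] [0.8, 0.9, 0.6] (np.float64(-0.04419432999305602), np.float64(-0.05397282952039338), 529, 10142)
```

```bash
python3 -m handwheel '[255,0.3,0.4,0.2,0, 255,0.5,0.7,0.4,0, 255,0.7,0.8,0.5,0, 255,0.8,0.85,0.6,0, 255,0.8,0.85,0.6,0, 255,0.8,0.85,0.6,0]'
python3 - <<'E'
from h import *
from station import camera
d=np.load("pose2.npz");C,R=d["C"],d["R"]
print(wheel(camera("wrist"),C,R))
E
```

```text
clock: 12.8
tool_pos: [0.5356, 0.0618, 0.1589]
eef_rot: [-3.142, -0.0, 2.93]
ft_force: [-1.3, 0.5, 0.8]
width: 0.0006
grasp_force: 0.8
(np.float64(-0.004082828574133227), np.float64(-0.010959937767368897), 856, 12035)
```

Moved +0.042 rad. One last millimetre, then retract and check from the same viewpoint.

```bash
python3 -m handwheel '[255,0.05,0.03,0.05,0, 255,0.1,0.05,0.07,0, 255,0.1,0.05,0.07,0, 255,0.1,0.05,0.07,0, 255,-0.2,-0.3,-0.2,0, 255,-0.6,-0.7,-0.4,0, 255,-0.6,-0.7,2,0, 255,-0.6,-0.7,6,0, 255,-0.6,-0.7,10,0, 255,-0.6,-0.7,14,0, 255,-0.6,-0.7,18,0, 255,3,-2,20,0, 255,6,-4,20,0, 255,8.4,-5.2,20,0, 255,8.4,-5.2,20,0, 255,8.4,-5.2,20,0, 255,8.4,-5.2,20,0]'
python3 - <<'E'
from h import *
from station import camera
d=np.load("pose2.npz");C,R=d["C"],d["R"]
for n in("top","wrist"):
    c=camera(n);print(n,wheel(c,C,R))
cv2.imwrite("pics/w6.png",c["image"][...,::-1])
E
```

```text
clock: 14.55
tool_pos: [0.6192, 0.01, 0.359]
eef_rot: [3.141, 0.0, 2.93]
ft_force: [0.1, -0.4, -0.3]
width: 0.0001
grasp_force: 0.0
top (np.float64(nan), nan, 0, 274)
wrist (np.float64(0.001165696070433525), np.float64(0.0042141410076945275), 112, 4512)
```

View pics/w6.png

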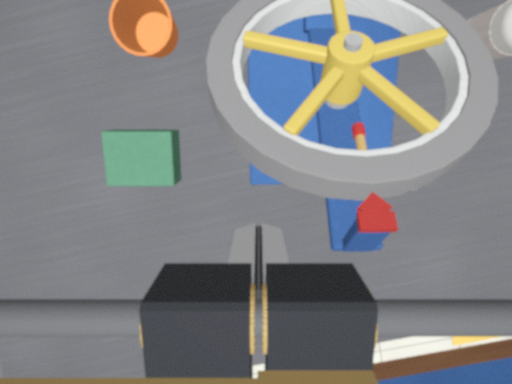

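The valve cap at (358,129) now lies on the line to the pointer tip (373,192), with the angle within about 0.005 rad of 0. The finger is clear and the bottle, cup and box are undisturbed. Handing in.

```bash
python3 -c "
from station import close_job;print(close_job())"
```

```text
the job is handed in; nothing more can be done
None
```

The wheel was turned in three separate pushes, and its valve now measures within about 0.005 rad of straight up, in line with the pointer; the finger is clear of the wheel, the bottle, cup and box were left alone, and the job was handed in at about 15 s (the hand-in gave no verdict).

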